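# Put returned spares back in their stock bins

### The job

Two spares have been returned to the stores counter: put the small ball bearing in the empty front compartment of the blue bin, lying flat, and the bolt with its nut in the empty front compartment of the red bin, lying down. Lower each one into its bin before letting go; do not drop it in from the rim or higher.

Things in the scene. Friction and masses are not known exactly. Their poses are not given: they have to be found in the camera images.
- bearing: small loose ball bearing lying flat: bright steel, balls showing, 52 mm outside diameter, 25 mm bore, 18 mm thick, 0.10-0.20 kg. Origin: its very centre (9 mm above what it lies on); z along its axis. Not part of the job: a twice larger bearing to one side, a copper flanged bushing and a yellow tape roll, lying in the same row
- bolt: loose hexagon bolt with a nut on its end, lying level: yellow zinc shank 20 mm thick, 92 mm long overall, hexagons 30 mm across flats, 0.26-0.46 kg. Origin: on the shank's axis amid its bare length, 15 mm above what it lies on. x along the shank from head to nut: bare from -30 to +30 mm, then head (12.5 mm thick) and steel nut (16 mm)
- blue_bin: blue bin, fixed, 215 (its x) x 160 (its y) x 60 mm high; walls 5, floor 4 mm. A rim-high cross wall splits it: front compartment (robot side) empty, clear inside 130 (x) x 150 mm (y); rear one (+x) full of fixed old stock: small bearings. Origin: on the counter under the front compartment's centre; inner floor 4 mm, rim 60 mm above it. z up, x away from robot.
- red_bin: red bin, fixed, 215 (its x) x 160 (its y) x 60 mm high; walls 5, floor 4 mm. A rim-high cross wall splits it: front compartment (robot side) empty, clear inside 130 (x) x 150 mm (y); rear one (+x) full of fixed old stock: bolts. Origin: on the counter under the front compartment's centre; inner floor 4 mm, rim 60 mm above it. z up, x away from robot. A like yellow bin is not used
Things that resemble listed ones, but are neither listed nor needed, are in the scene too. Leave any pink or turquoise look-alike of the bolt alone.

How it is judged (in metres and radians):
At the end, for the whole second after the job is handed in: Bearing in the blue bin's front compartment (centre between its walls, under 20 mm above the bin's underside), flat within 15 degrees; bolt in the red bin's front compartment (middle between its walls, under 28 mm above the underside), level within 15 degrees; both at rest (x of bearing in the frame of blue_bin between -0.065 and 0.065 m and y of bearing in the frame of blue_bin between -0.075 and 0.075 m and z of bearing in the frame of blue_bin below 0.02 m and angle between the z axis of bearing and the z axis of blue_bin, either way round below 0.26 rad and x of bolt in the frame of red_bin between -0.065 and 0.065 m and y of bolt in the frame of red_bin between -0.075 and 0.075 m and z of bolt in the frame of red_bin below 0.028 m and angle between the x axis of bolt and the z axis of red_bin, either way round above 1.31 rad and linear speed of each of bearing, bolt below 0.03 m/s); the robot touches nothing.
It fails at once if the bearing is dropped into the blue bin from its rim or higher (moving faster than 1 m/s inside it) (x of bearing in the frame of blue_bin between -0.065 and 0.065 m and y of bearing in the frame of blue_bin between -0.075 and 0.075 m and z of bearing in the frame of blue_bin below 0.045 m and linear speed of bearing above 1 m/s).
It fails at once if the bolt is dropped into the red bin from its rim or higher (moving faster than 1 m/s inside it) (x of bolt in the frame of red_bin between -0.065 and 0.065 m and y of bolt in the frame of red_bin between -0.075 and 0.075 m and z of bolt in the frame of red_bin below 0.045 m and linear speed of bolt above 1 m/s).
It also fails if it takes over 54 s, if anything falls off the work surface, if the arm or the gripper's body presses on something with over 40 N, if the wrist force passes 120 N, or if a joint passes its speed limit or range.

### The arm

A 6-joint arm with a two-finger parallel gripper is mounted at the origin on the work surface. World frame = base frame: x ahead of the robot, y to its left, z up, the work surface at z = 0. Lengths are in m, angles in degrees, forces in N, time in s.
With the tool pointing down it reaches from about 0.35 to 0.875 m from the base axis. Payload 4.2 kg.
Tool frame: the origin (TCP) lies on the front face of the gripper's body, between the roots of the fingers; the fingertips stand finger_overhang ahead of it and the grasp point (between the pads) lies 51 mm ahead of it (finger_overhang is the distance from the TCP to the fingertips, in m); z points along the fingers, y is the line along which they close (so a half turn about z gives the same grasp; the last joint's range is limited). The gripper opens to 87 mm and grips with 3 to 60 N. Pads are 19 mm wide; open, the fingers measure 117 mm over their backs; the gripper's body (75 mm by 190 mm) begins 51 mm behind the grasp point.
Start: joints at [-51.646, 22.042, 0.453, 0, -68.411, -14.817], TCP at [0.25, -0.573, 0.292] pointing down, gripper open.
Joint ranges: [-179.83, 179.83], [-69.29, 118.12], [-61.27, 80.66], [-181.25, 117.63], [-171.15, -9.14], [-177.46, 177.46]. Speed limits (degrees/s): [159.86, 159.86, 180, 180, 180, 180].

### API

Orientations are given as a 3x3 rotation matrix whose columns are the frame's x, y, z axes.
In Python, from station import sense, capture, camera_model, finish_job, finger_overhang gives the robot as it stands. The module is installed in compiled form; this text tells all that it offers.
- The arm moves only by the tool jog_arm, never from a script. Its argument "rows" is a list that holds one entry, the list of rows, each a list of 4 numbers: the shift along the tool's x, y, z in m, then the turn about the tool's z in rad. A call has 1 to 20 rows; each row shifts and turns the commanded pose from where the row before left it, along the tool's axes as they then stand; what a row does not reach is not made up. A row lasts 1/8 s, in which the tool goes at most 62.5 mm and 10.7 degrees, less where a joint would pass 70% of its speed; a pose out of reach is approached as far as the arm can. A call is refused whole if a number of a shift passes 0.0625 or a number of a turn 0.188, either way. A call with a gripper value outside its range is refused whole. "claw" is the opening, from 0 (shut) to 1 (fully open), set as the call begins (left out, the last holds). The fingers move at their own pace and stop on an object; the grip force is fixed at half the most. Time passes only in rows, so rows that do not move let the fingers close. It gives the time, the measured TCP pose, the force, the opening and the grip force at its end, in the units of the state.
- sense(): the state, without advancing time (a new reading comes with each control period).
- capture(name): name is "scene" or "top"; returns the picture (480x640x3 uint8, red, green, blue); there is no depth.
- camera_model(name): a dict with "fovy" (degrees; the focal length in pixels is half the picture's height over the tangent of half this angle, whatever the lens; pixels are square), "cx", "cy" (the principal point, pixels), "k1" (the pictures are not rectified: a ray, as slopes to the right and down, at radius r is drawn at 1 + k1 r^2 times it, then the intrinsics apply), "eye" and "rotation" of the camera in the world. Camera axes: x right, y down, z forward; pixel columns grow to the right and rows downward; lengths in m; the calibration is good to about 2 mm. A picture is of the moment at which its call begins. camera_model takes no time and is no camera call.
- finish_job(): hands the job in; it is judged then, once.
The state is a dict: "time_s": time; "joints": joint angles; "joint_velocities": joint speeds; "effort": joint torques, N m; "tcp_pos": TCP position; "ee_rot": TCP orientation; "wrist_force": force on the tool from outside, world axes, zero at the start; "moment": the same for the moment, N m; "gripper_width": opening from 0.0 (shut) to 1.0 (fully open); "gripper_force": force on a finger pad.
Only numpy, scipy, OpenCV 4.12 (cv2) and the standard library are available. Lean on these libraries where they do the work, as an engineer would, in place of code of your own. Each camera call takes 0.05 s, during which the arm holds its last target. There are 200 camera calls.

## Working session

There is one attempt and no reset: what is moved stays moved. The work goes in short steps, Python scripts to look and compute and a tool call to move; the robot and the scene stay as the last step left them, time stands still between calls to the robot, and variables do not carry over. Pictures are saved under pics/ and viewed, at most 10 in all, crops included, and the job is handed in when it is done.

Besides the shell and the picture viewer there is one more tool, called after ">>>" as a command line: name --argument value ..., lists and objects as JSON in quotes. jog_arm: Moves the arm, as the interface text tells. Its arguments: {"type":"object","properties":{"rows":{"type":"array"},"claw":{"type":"number"}},"required":["rows"]}

```bash
mkdir -p pics
python3 - <<'E'
from station import *
import cv2
for n in("scene","top"):
    cv2.imwrite(f"pics/{n}0.png",capture(n)[:,:,::-1]); print(n,camera_model(n))
print(finger_overhang if not callable(finger_overhang) else finger_overhang()); print(sense())
E
```

```text
scene {'fovy': 53.76811464773018, 'cx': 319.4268123628617, 'cy': 238.11596432815278, 'k1': -0.11174289748389003, 'eye': array([1.06859041, 0.48117288, 0.66024293]), 'rotation': array([[-0.66331187,  0.4554694 , -0.59377183],
       [ 0.74821751,  0.418183  , -0.51506654],
       [ 0.01370824, -0.78592023, -0.61817593]])}
top {'fovy': 47.59728141379041, 'cx': 311.9995837074628, 'cy': 238.11992995633602, 'k1': -0.07040693156666214, 'eye': array([ 0.38894079, -0.03515692,  1.07138914]), 'rotation': array([[ 2.24106167e-02, -9.95441503e-01,  9.27037151e-02],
       [-9.99748461e-01, -2.22322206e-02,  2.95677977e-03],
       [-8.82291850e-04, -9.27466598e-02, -9.95689348e-01]])}
0.0697
{'time_s': 0.1, 'joints': array([-5.16467431e+01,  2.20879848e+01,  3.87250825e-01, -2.59764931e-02,
       -6.84114976e+01, -1.48176266e+01]), 'joint_velocities': array([ 0.009909  ,  0.01651478,  0.19693834,  0.04728939,  0.09195423,
       -0.07117872]), 'effort': array([-3.17901686e-04, -3.91689849e+01,  1.87935609e+01,  4.23188522e+00,
        1.34853183e-02, -7.39437814e-05]), 'tcp_pos': array([ 0.24944765, -0.57262256,  0.29124754]), 'ee_rot': array([[-9.16878652e-01, -3.99165073e-01, -8.84839610e-04],
       [-3.99166043e-01,  9.16876894e-01,  1.79765929e-03],
       [ 9.37261931e-05,  2.00143335e-03, -9.99997993e-01]]), 'wrist_force': array([ 0.27688258, -0.51597835,  0.51424258]), 'moment': array([-0.02579185, -0.03209425, -0.03149267]), 'gripper_force': 0.0, 'gripper_width': 1.0007331471653225}
```

View pics/scene0.png

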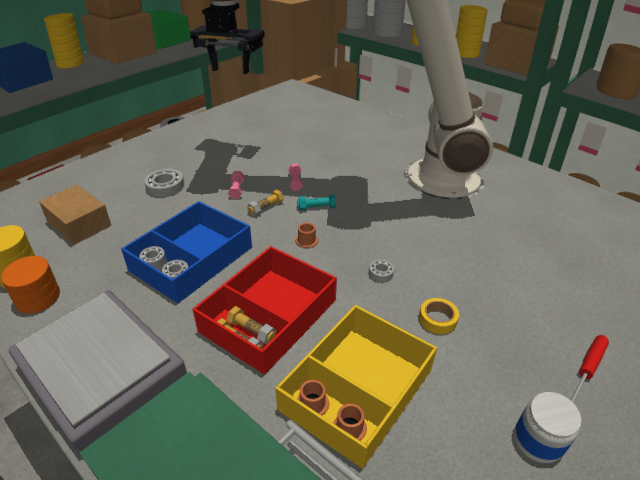

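View pics/top0.png

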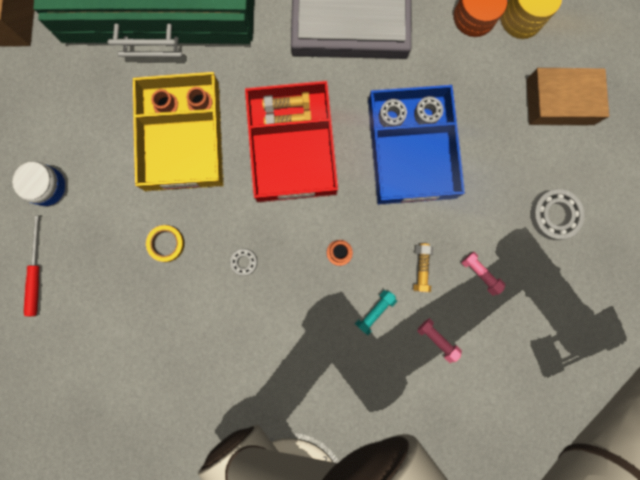

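The top view shows the small bearing at about (243,262) and the bolt at (424,267). The red front compartment is near (293,160) and the blue one near (418,165). Next I'll enlarge that area and measure it.

```bash
cat > h.py <<'E'
import numpy as np,cv2
from station import *
def model(n):
    m=camera_model(n); f=240/np.tan(np.radians(m["fovy"]/2))
    return m,np.array([[f,0,m["cx"]],[0,f,m["cy"]],[0,0,1]]),np.array([m["k1"],0,0,0,0])
def cast(n,px,z):
    m,K,d=model(n)
    u=cv2.undistortPoints(np.array(px,float).reshape(-1,1,2),K,d)[:,0]
    r=np.c_[u,np.ones(len(u))]@m["rotation"].T
    return m["eye"]+r*((z-m["eye"][2])/r[:,2])[:,None]
def big(mask):
    c=max(cv2.findContours(mask,cv2.RETR_EXTERNAL,cv2.CHAIN_APPROX_NONE)[0],key=cv2.contourArea); return c
E
python3 - <<'E'
from h import *
im=cv2.imread("pics/top0.png"); 
cv2.imwrite("pics/crop.png",cv2.resize(im[75:305,205:470],None,fx=2.6,fy=2.6,interpolation=cv2.INTER_CUBIC))
def win(im,x0,x1,y0,y1,f):
    c=cv2.cvtColor(im,cv2.COLOR_BGR2HSV)[y0:y1,x0:x1]; M=f(c).astype(np.uint8)*255
    return big(M)+np.array([x0,y0])
sc=cv2.imread("pics/scene0.png")
for n,i,w in(("top",im,(405,445,235,300)),("scene",sc,(243,288,185,222))):
    k=win(i,*w,lambda c:(c[...,1]>90)&(c[...,0]>10)&(c[...,0]<32))
    r=cv2.minAreaRect(k); b=cv2.boxPoints(r); print(n,"bolt yellow",r); print(cast(n,b,.015).round(4).tolist())
    print(cast(n,[r[0]],.015))
g=cv2.cvtColor(im,cv2.COLOR_BGR2GRAY)
p=im[245:280,225:262]
for n,i,(x0,x1,y0,y1) in(("top",im,(224,263,243,281)),("scene",sc,(362,402,253,287))):
    g=cv2.GaussianBlur(cv2.cvtColor(i,cv2.COLOR_BGR2GRAY),(3,3),0)[y0:y1,x0:x1].astype(int)
    med=np.median(np.r_[g[0],g[-1]]); M=cv2.morphologyEx((abs(g-med)>22).astype(np.uint8)*255,cv2.MORPH_CLOSE,np.ones((5,5)))
    k=big(M)+np.array([x0,y0]); e=cv2.fitEllipse(k); print(n,"bearing",e,cast(n,[e[0]],.012))
for nm,lo,hi in(("blue",100,130),("red",0,6)):
    h=cv2.cvtColor(im,cv2.COLOR_BGR2HSV); M=cv2.inRange(h,(lo,130,50),(hi,255,255)); M[:75]=0;M[205:]=0
    r=cv2.minAreaRect(big(M)); print(nm,r,cv2.boxPoints(r).tolist()); print(cast("top",cv2.boxPoints(r),.06).round(3).tolist())
E
```

```text
top bolt yellow ((421.5, 272.5), (37.0, 17.0), 90.0)
[[0.4606, -0.2295, 0.015], [0.4613, -0.2628, 0.015], [0.3894, -0.2631, 0.015], [0.3888, -0.23, 0.015]]
[[ 0.42494278 -0.24633623  0.015     ]]
scene bolt yellow ((271.50946044921875, 200.42115783691406), (13.311244010925293, 25.3306827545166), 51.8427734375)
[[0.4475, -0.2592, 0.015], [0.3646, -0.2747, 0.015], [0.3849, -0.2249, 0.015], [0.4643, -0.2123, 0.015]]
[[ 0.41642805 -0.24220679  0.015     ]]
top bearing ((243.5790557861328, 261.1087646484375), (20.671003341674805, 21.862483978271484), 60.87523651123047) [[0.4395821  0.10037552 0.012     ]]
scene bearing ((379.9958801269531, 272.8736267089844), (20.22190284729004, 23.872074127197266), 93.20669555664062) [[0.44816926 0.10783783 0.012     ]]
blue ((415.639404296875, 143.03277587890625), (112.62645721435547, 85.64680480957031), 84.80557250976562) [[367.8935241699219, 90.82786560058594], [453.1885681152344, 83.07377624511719], [463.3852844238281, 195.23768615722656], [378.0902404785156, 202.9917755126953]]
[[0.77, -0.133, 0.06], [0.791, -0.299, 0.06], [0.571, -0.317, 0.06], [0.552, -0.155, 0.06]]
red ((290.6182556152344, 140.89598083496094), (114.25092315673828, 84.56513214111328), 84.68545532226562) [[243.22630310058594, 87.93244171142578], [327.42791748046875, 80.09973907470703], [338.01019287109375, 193.85952758789062], [253.80859375, 201.69223022460938]]
[[0.771, 0.107, 0.06], [0.79, -0.055, 0.06], [0.568, -0.079, 0.06], [0.549, 0.079, 0.06]]
```

View pics/crop.png

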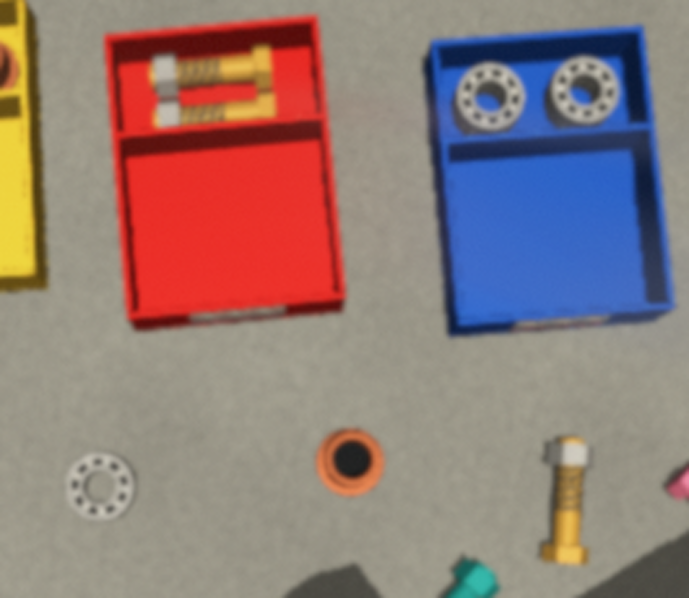

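The crop gives clear features: bearing centre at (100,486), the bolt's bare shank running from (570,467) to (566,543), and both front compartments with their corners visible. I'll cast those points.

Run:
```python
from h import *
t=lambda *p:np.array(p)/2.6+[205,75]
print("bearing",cast("top",t((100,486)),.018),cast("scene",[[381,268.5]],.018))
print("bolt",cast("top",t((570,467),(566,543),(571,437),(565,564)),.02),cast("scene",[[266,203]],.02))
for n,c in(("red",((120,135),(325,120),(343,297),(132,316))),("blue",((447,143),(650,128),(670,308),(452,327)))):
    p=cast("top",t(*c),.06); print(n,p.round(3).tolist(),p.mean(0))
s=sense();R=s["ee_rot"];print(s["tcp_pos"],np.degrees(np.arctan2(R[1,1],R[0,1])))
```

```text
bearing [[0.43771095 0.0997836  0.018     ]] [[0.44175713 0.10503091 0.018     ]]
bolt [[ 0.45955278 -0.25048984  0.02      ]
 [ 0.40292129 -0.24777955  0.02      ]
 [ 0.48204228 -0.25115622  0.02      ]
 [ 0.38735967 -0.2471292   0.02      ]] [[ 0.4382647  -0.23829784  0.02      ]]
red [[0.694, 0.089, 0.06], [0.708, -0.062, 0.06], [0.577, -0.077, 0.06], [0.559, 0.075, 0.06]] [0.63452426 0.00643479 0.06      ]
blue [[0.693, -0.151, 0.06], [0.709, -0.302, 0.06], [0.574, -0.315, 0.06], [0.556, -0.156, 0.06]] [ 0.63313876 -0.23113715  0.06      ]
[ 0.24944765 -0.57262256  0.29124754] 113.52604348840065
```

>>> jog_arm --rows '[[[0,0,0,0.1525],[0,0,0,0.1525],[0,0,0,0.1525],[-0.0208,0.0415,0.015,0],[-0.0208,0.0415,0.015,0],[-0.0208,0.0415,0.015,0],[-0.0208,0.0415,0.015,0],[-0.0208,0.0415,0.015,0],[-0.0208,0.0415,0.015,0],[-0.0208,0.0415,0.015,0],[-0.0208,0.0415,0.015,0],[0,0,0,0],[0,0,0,0],[0,0,0,0]]]' --claw 1

```text
time_s: 1.85
tcp_pos: [0.431, -0.2499, 0.1725]
ee_rot: [[-0.999, 0.048, 0.0], [0.048, 0.999, -0.0], [-0.0, -0.0, -1.0]]
wrist_force: [0.2, -0.1, 0.1]
gripper_width: 1.0
gripper_force: 0.0
```

Run:
```python
from h import *
a=capture("scene")[140:260,180:360];b=capture("top")[200:340,330:510]
a=cv2.resize(a,(540,360));b=cv2.resize(b,(540,420))
cv2.imwrite("pics/c1.png",cv2.resize(np.hstack([a,b[:360]]),(800,267))[:,:,::-1])
s=sense();R=s["ee_rot"];print(s["tcp_pos"],R.round(4),np.degrees(np.arctan2(R[1,1],R[0,1])),s["time_s"])
```

```text
[ 0.43097536 -0.24993017  0.17255319] [[-9.988e-01  4.830e-02  6.000e-04]
 [ 4.830e-02  9.988e-01 -1.000e-04]
 [-6.000e-04 -1.000e-04 -1.000e+00]] 87.22894246797465 1.95
```

View pics/c1.png

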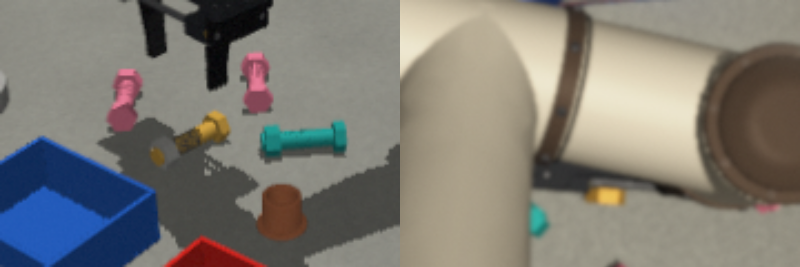

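The fingers are above the yellow bolt, and both look-alikes are clear of them. I'll descend and close.

>>> jog_arm --rows '[[[0,0,0.03,0],[0,0,0.03,0],[0,0,0.02,0],[0,0,0.01,0],[0,0,0.0085,0],[0,0,0,0],[0,0,0,0]]]'

```text
time_s: 2.82
tcp_pos: [0.4317, -0.2492, 0.0744]
ee_rot: [[-0.999, 0.047, 0.001], [0.047, 0.999, -0.0], [-0.001, -0.0, -1.0]]
wrist_force: [-0.0, -0.0, 0.3]
gripper_width: 0.999
gripper_force: 0.0
```

>>> jog_arm --rows '[[[0,0,0,0],[0,0,0,0],[0,0,0,0],[0,0,0,0],[0,0,0,0],[0,0,0,0],[0,0,0,0],[0,0,0,0],[0,0,0,0],[0,0,0,0]]]' --claw 0

```text
time_s: 4.08
tcp_pos: [0.4313, -0.2492, 0.0738]
ee_rot: [[-0.999, 0.047, 0.0], [0.047, 0.999, -0.0], [-0.0, -0.0, -1.0]]
wrist_force: [0.1, -1.1, 0.5]
gripper_width: 0.22
gripper_force: 30.0
```

>>> jog_arm --rows '[[[0,0,-0.01,0],[0,0,-0.02,0],[0,0,-0.03,0],[0,0,-0.03,-0.075],[0,0,-0.02,-0.075],[-0.0226,0.0232,0,0],[-0.0226,0.0232,0,0],[-0.0226,0.0232,0,0],[-0.0226,0.0232,0,0],[-0.0226,0.0232,0,0],[-0.0226,0.0232,0,0],[-0.0226,0.0232,0,0],[-0.0226,0.0232,0,0],[-0.0226,0.0232,0,0],[-0.0226,0.0232,0,0],[0,0,0,0],[0,0,0,0],[0,0,0,0]]]'

```text
time_s: 6.32
tcp_pos: [0.6313, 0.0043, 0.1835]
ee_rot: [[-0.995, -0.102, -0.001], [-0.102, 0.995, -0.0], [0.001, 0.0, -1.0]]
wrist_force: [0.4, 0.3, -3.7]
gripper_width: 0.222
gripper_force: 30.0
```

Run:
```python
from h import *
a=capture("scene")[190:380,180:400]
cv2.imwrite("pics/c2.png",cv2.resize(a,(660,570))[:,:,::-1])
```

```text
(no output)
```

View pics/c2.png

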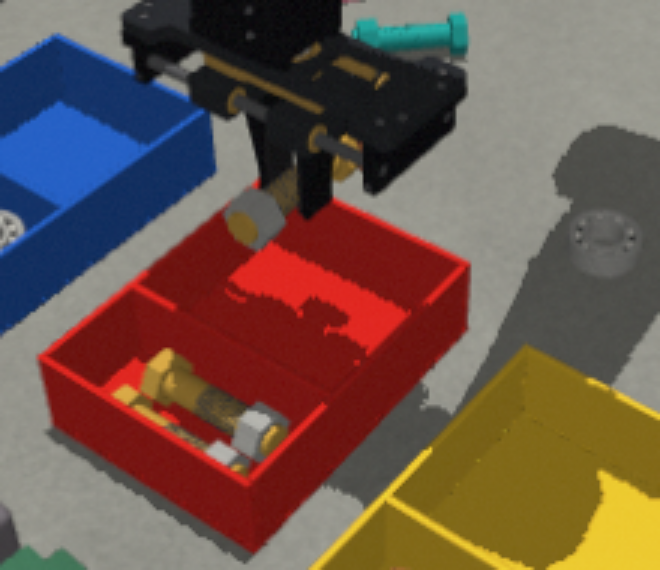

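The bolt is held level over the red front compartment at about (265,200) in the crop. I'll lower it.

>>> jog_arm --rows '[[[0,0,0.025,0],[0,0,0.025,0],[0,0,0.025,0],[0,0,0.015,0],[0,0,0.007,0],[0,0,0.005,0],[0,0,0.002,0],[0,0,0,0],[0,0,0,0],[0,0,0,0]]]'

```text
time_s: 7.62
tcp_pos: [0.6324, 0.005, 0.0801]
ee_rot: [[-0.995, -0.103, 0.001], [-0.103, 0.995, 0.0], [-0.001, 0.0, -1.0]]
wrist_force: [-0.1, 0.5, -3.9]
gripper_width: 0.219
gripper_force: 30.0
```

>>> jog_arm --rows '[[[0,0,0.001,0],[0,0,0.001,0],[0,0,0,0],[0,0,0,0]]]'

```text
time_s: 8.12
tcp_pos: [0.6322, 0.0049, 0.0778]
ee_rot: [[-0.995, -0.103, -0.0], [-0.103, 0.995, -0.0], [0.0, -0.0, -1.0]]
wrist_force: [0.4, -0.5, -2.8]
gripper_width: 0.218
gripper_force: 30.0
```

>>> jog_arm --rows '[[[0,0,0,0],[0,0,0,0],[0,0,0,0],[0,0,0,0],[0,0,0,0],[0,0,-0.01,0],[0,0,-0.02,0],[0,0,-0.03,0],[0,0,-0.03,0],[0,0,-0.02,0],[0,0,0,0],[0,0,0,0]]]' --claw 0.6

```text
time_s: 9.62
tcp_pos: [0.6316, 0.0049, 0.1871]
ee_rot: [[-0.995, -0.103, -0.001], [-0.103, 0.995, 0.0], [0.001, 0.0, -1.0]]
wrist_force: [-0.1, -0.0, -1.3]
gripper_width: 0.6
gripper_force: 0.0
```

>>> jog_arm --rows '[[[0.0226,0.0146,0,0],[0.0226,0.0146,0,0],[0.0226,0.0146,0,0],[0.0226,0.0146,0,0],[0.0226,0.0146,0,0],[0.0226,0.0146,0,0],[0.0226,0.0146,0,0],[0.0226,0.0146,0,0],[0,0,0.02,0],[0,0,0.02,0],[0,0,0,0],[0,0,0,0],[0,0,0,0]]]' --claw 1

```text
time_s: 11.25
tcp_pos: [0.4407, 0.1026, 0.1483]
ee_rot: [[-0.995, -0.103, 0.001], [-0.103, 0.995, 0.001], [-0.001, 0.0, -1.0]]
wrist_force: [-0.0, -1.4, 0.1]
gripper_width: 0.995
gripper_force: 0.0
```

Run:
```python
from h import *
a=capture("scene")[180:360,180:420]
cv2.imwrite("pics/c3.png",cv2.resize(a,(720,540))[:,:,::-1])
```

```text
(no output)
```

View pics/c3.png

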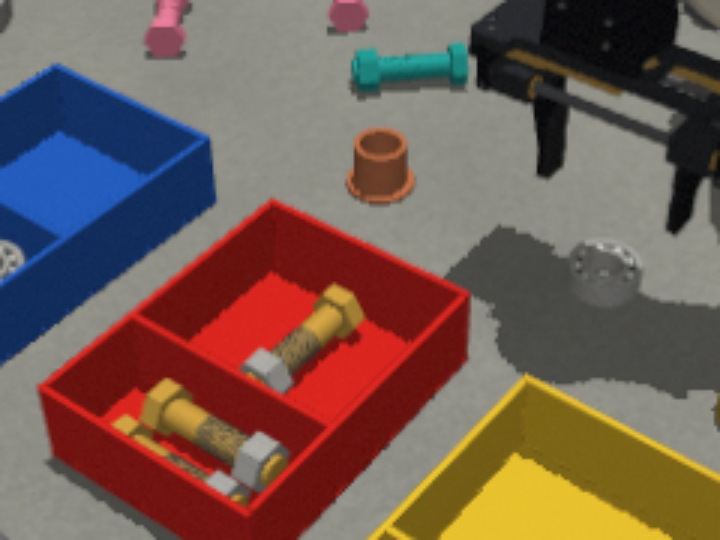

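The bolt is lying flat in the red compartment at about (305,340) in the crop, and the fingers straddle the bearing at (605,270). I'll grasp the bearing.

>>> jog_arm --rows '[[[0,0,0.025,0],[0,0,0.025,0],[0,0,0.014,0],[0,0,0.008,0],[0,0,0.003,0],[0,0,0,0],[0,0,0,0]]]'

```text
time_s: 12.18
tcp_pos: [0.4406, 0.1027, 0.0733]
ee_rot: [[-0.995, -0.103, 0.001], [-0.103, 0.995, 0.001], [-0.001, 0.001, -1.0]]
wrist_force: [-0.2, 0.4, -0.0]
gripper_width: 1.0
gripper_force: 0.0
```

>>> jog_arm --rows '[[[0,0,0,0],[0,0,0,0],[0,0,0,0],[0,0,0,0],[0,0,0,0],[0,0,0,0],[0,0,0,0],[0,0,0,0]]]' --claw 0

```text
time_s: 13.18
tcp_pos: [0.4402, 0.1024, 0.0727]
ee_rot: [[-0.995, -0.103, -0.0], [-0.103, 0.995, -0.0], [0.0, -0.0, -1.0]]
wrist_force: [-0.4, -0.5, 1.1]
gripper_width: 0.591
gripper_force: 30.0
```

>>> jog_arm --rows '[[[0,0,-0.01,0],[0,0,-0.02,0],[0,0,-0.03,0],[0,0,-0.03,0],[0,0,-0.02,0],[-0.0158,-0.0352,0,0],[-0.0158,-0.0352,0,0],[-0.0158,-0.0352,0,0],[-0.0158,-0.0352,0,0],[-0.0158,-0.0352,0,0],[-0.0158,-0.0352,0,0],[-0.0158,-0.0352,0,0],[-0.0158,-0.0352,0,0],[-0.0158,-0.0352,0,0],[-0.0158,-0.0352,0,0],[0,0,0,0],[0,0,0,0],[0,0,0,0]]]'

```text
time_s: 15.42
tcp_pos: [0.6333, -0.2304, 0.1829]
ee_rot: [[-0.995, -0.104, -0.0], [-0.104, 0.995, 0.0], [0.0, 0.0, -1.0]]
wrist_force: [0.1, -0.1, -2.0]
gripper_width: 0.589
gripper_force: 30.0
```

Run:
```python
from h import *
a=capture("scene")[120:320,100:340]
cv2.imwrite("pics/c4.png",cv2.resize(a,(720,600))[:,:,::-1])
```

```text
(no output)
```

View pics/c4.png

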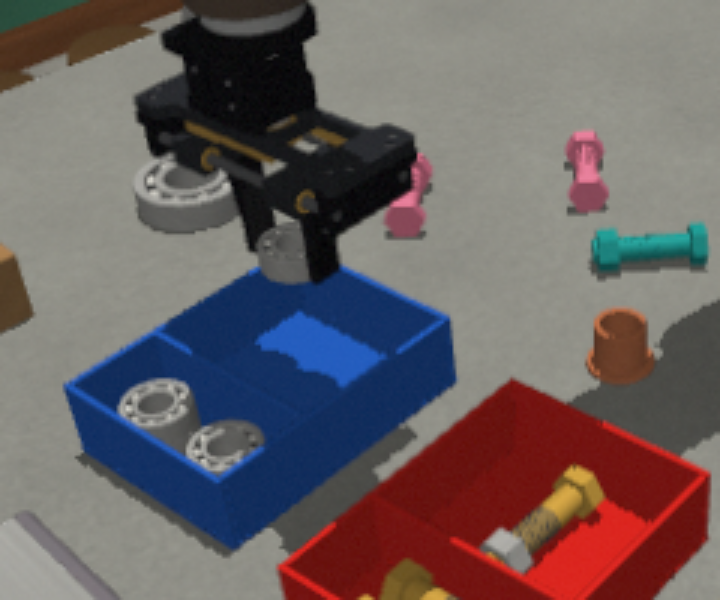

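The bearing is held flat over the blue front compartment at about (285,255) in the crop. I'll lower it and release.

>>> jog_arm --rows '[[[0,0,0.025,0],[0,0,0.025,0],[0,0,0.025,0],[0,0,0.015,0],[0,0,0.007,0],[0,0,0.005,0],[0,0,0.002,0],[0,0,0,0],[0,0,0,0],[0,0,0,0]]]'

```text
time_s: 16.73
tcp_pos: [0.6339, -0.2314, 0.0791]
ee_rot: [[-0.995, -0.103, 0.001], [-0.103, 0.995, -0.0], [-0.001, -0.0, -1.0]]
wrist_force: [-0.0, 0.4, -2.3]
gripper_width: 0.589
gripper_force: 30.0
```

>>> jog_arm --rows '[[[0,0,0.001,0],[0,0,0.001,0],[0,0,0,0],[0,0,0,0]]]'

```text
time_s: 17.23
tcp_pos: [0.6338, -0.2313, 0.0768]
ee_rot: [[-0.995, -0.103, -0.0], [-0.103, 0.995, -0.0], [0.0, -0.0, -1.0]]
wrist_force: [-0.4, 0.5, -0.5]
gripper_width: 0.59
gripper_force: 30.0
```

>>> jog_arm --rows '[[[0,0,0,0],[0,0,0,0],[0,0,0,0],[0,0,0,0],[0,0,0,0],[0,0,-0.01,0],[0,0,-0.02,0],[0,0,-0.03,0],[0,0,-0.03,0],[0,0,-0.03,0],[0,0,-0.03,0],[0,0,-0.03,0],[0,0,0,0],[0,0,0,0]]]' --claw 0.85

```text
time_s: 18.98
tcp_pos: [0.6333, -0.2312, 0.2565]
ee_rot: [[-0.995, -0.103, -0.0], [-0.103, 0.995, 0.001], [0.0, 0.001, -1.0]]
wrist_force: [0.3, 0.2, -0.7]
gripper_width: 0.851
gripper_force: 0.0
```

Run:
```python
from h import *
a=capture("scene")[120:360,80:380]
cv2.imwrite("pics/c5.png",cv2.resize(a,(750,600))[:,:,::-1])
```

```text
(no output)
```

View pics/c5.png

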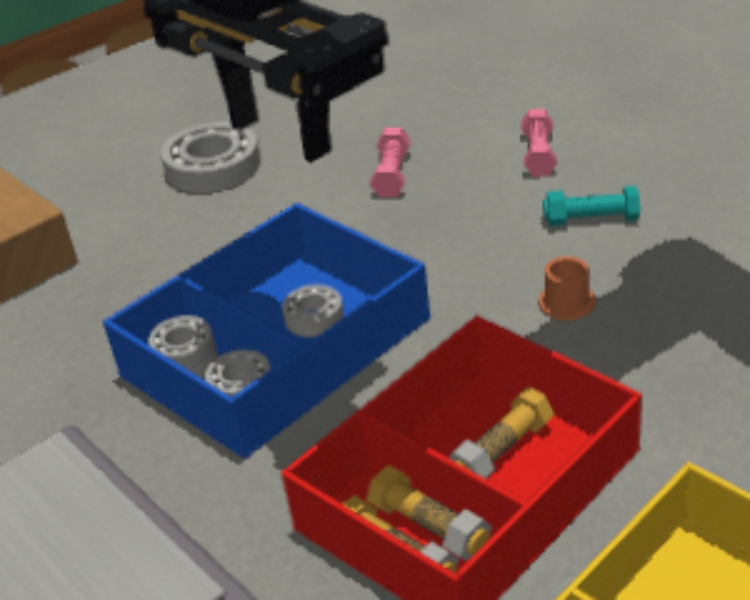

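The bearing lies flat in the blue front compartment at about (313,310). The bolt lies level in the red one at about (505,430), and the gripper is clear of both.

```bash
python3 -c "
from station import *
print(finish_job())"
```

```text
the job is handed in; nothing more can be done
None
```

I handed the job in: the last picture shows the bearing lying flat in the blue bin's front compartment and the bolt lying down in the red bin's, both lowered in before release; the hand-in gave no verdict.

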